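Tip the nuts out of the lidded box

TASK

Swing the lid of the small metal box on the tipping stand right back until it snaps past its detent and stays fully open. Only then tip the box forward by its side crank, right over, so that both nuts drop into the catch tray in front, and let go, leaving the box tipped over with its lid still fully open. Do not disturb the drill case or the roll of tape lying on either side of the stand.

Things in the scene. Friction and masses are not known exactly. Their poses are not given: they have to be found in the camera images.
- stand: Fixed grey stand, bare-metal catch tray (30 mm high, 3 mm walls; x -165 to 5, y -65 to 65 mm) at its front, metal box between two cheeks (y +-54, top z 98 mm). Origin on the worktop straight below the box's pivot; -x points to the tray (roughly to the robot), +y to the crank side, z up. Upright box: x -5 to 57, y -42 to 42, z 80 to 125 mm.
- lid (a joint): Lid hinge, rad: 0 shut, grows as it swings up and back, 2.4 fully back (stop). Axis along the stand's y through (59, 0, 127) mm in the stand frame at the box's rear top edge (box upright; it tips with the box). An over-centre spring pulls the lid shut below about 1.6, and beyond that snaps it to 2.4 and holds it; about 1.5 N at the bar.
- lid_bar (a point): Middle of the round bar of the lid's wire bail: 10 mm thick, 56 mm long, parallel to the hinge and 96 mm from it, 30 mm ahead of the lid's free edge, 6 mm above the lid's plane when shut (stand frame (-37, 0, 133) mm). Fingers can straddle it from above (24 mm free behind it); it turns between them as the lid swings.
- box (a joint): Tilt of the box, rad: 0 upright (stop), grows as it tips forward over the tray, 2.5 right over (stop). Pivot along the stand's y through (0, 0, 85) mm in the stand frame. Friction (0.25 N m, 3 to 5 N at the crank) keeps it where it is left. Both nuts slide out by about 2.4.
- crank_grip (a point): Middle of the black round crank grip beside the box, fixed to it: 16 mm thick, 57 mm long, along the stand's y, 85 mm from the pivot. Stand frame (60, 110, 145) mm when upright (45 degrees up and back of the pivot); it swings up, over and forward to (-84, 110, 72) mm when right over. It may turn between the fingers.
- nut_a_mid (a point): Centre of one loose M16 steel nut, 24 x 27 x 13 mm, about 30 g; starts in the box, under the lid.
- nut_b_mid (a point): Centre of the other, equal steel nut; starts in the box, under the lid.
- drill_case: Bystander: blue closed drill case, 100 x 170 x 39 mm, loose; origin at the centre of its underside.
- tape_roll: Bystander: roll of masking tape, 100 mm across, 25 mm high, loose; origin at the centre of its underside.

How it is judged:
By the outcome, as a careful person would: the job done as asked, in the order asked, and still so for the second after the job is handed in, with the robot touching nothing.
It also fails if it takes over 48 s, if anything falls off the work surface, if the arm or the gripper's body presses on something with over 40 N, if the wrist force passes 120 N, or if a joint passes its speed limit or range.

ROBOT

A 7-joint arm with a two-finger parallel gripper is mounted at the origin on a cart in front of the work surface, level with it; the furniture and walls round the work are solid. World frame = base frame: x ahead of the robot, y to its left, z up, the work surface at z = 0. Lengths are in m, angles in degrees, forces in N, time in s.
With the tool pointing down it reaches from about 0.425 to 0.875 m from the base axis. Payload 4.7 kg.
Tool frame: the origin (TCP) lies midway between the tips of the shut fingers; the grasp point (between the pads) lies 19 mm behind it; z points along the fingers, y is the line along which they close (so a half turn about z gives the same grasp; the last joint's range is limited). The gripper opens to 87 mm and grips with 3 to 60 N. Pads are 19 mm wide; open, the fingers measure 117 mm over their backs; the gripper's body (75 mm by 190 mm) begins 51 mm behind the grasp point.
Start: joints at [76.61, 18.392, -4.016, 83.108, 1.295, 78.541, -3.26], TCP at [0.159, -0.63, 0.223] pointing down, gripper open.
Joint ranges: [-163.93, 163.93], [-17.29, 119.83], [-79.2, 71.16], [3.27, 140.29], [-89.18, 269.18], [5.43, 117.66], [-154.24, 154.24]. Speed limits (degrees/s): [147.25, 147.25, 180, 180, 180, 180, 180].

INTERFACE

Orientations are given as [roll, pitch, yaw] about the fixed x, y, z axes, in that order (R = Rz(yaw) Ry(pitch) Rx(roll)).
In Python, from cell import env, viewer, boxes_of, masks_of gives the robot as it stands. The module is installed in compiled form; this text tells all that it offers.
- The arm moves only by the tool apply_moves, never from a script. Its argument "moves" is a list of rows, each a list of 7 numbers: the shift along the tool's x, y, z scaled (see below), then the turn, a rotation vector about the tool's x, y, z scaled (see below), then the opening, from 0 (shut) to 1 (fully open). A call has 1 to 20 rows; each row is the pose to reach, as a shift and turn from the pose commanded when the call began, along the tool's axes at that moment; what a row does not reach only later rows make up. The controller multiplies each number of a shift by 0.2 m and each number of a turn by 1.5 rad. A row lasts 1/10 s, in which the tool goes at most 50 mm and 8.59 degrees, less where a joint would pass 70% of its speed; a pose out of reach is approached as far as the arm can. A call with a number of a shift or a turn outside -1 to 1 is refused whole. A call with a gripper value outside its range is refused whole. The fingers move at their own pace and stop on an object; "grip_force" is the grip in N (left out, the last holds). Time passes only in rows, so rows that repeat a pose let the fingers close. It gives the time, the measured TCP pose, the force, the opening and the grip force at its end, in the units of the state.
- env.get_obs(): the state, without advancing time (a new reading comes with each control period).
- viewer.read_camera(name): name is "scene" or "top" or "wrist"; returns the picture (420x560x3 uint8, red, green, blue); there is no depth.
- viewer.get_calibration(name): a dict with "fov_y" (degrees; the focal length in pixels is half the picture's height over the tangent of half this angle, whatever the lens; pixels are square), "cx", "cy" (the principal point, pixels), "position" and "orientation" of the camera in the world. Camera axes: x right, y up, looking along -z (the intrinsics and any distortion apply to the point x, -y, -z); pixel columns grow to the right and rows downward; lengths in m; the calibration is good to about 2 mm. A picture is of the moment at which its call begins: read the wrist's pose just before it. get_calibration takes no time and is no camera call; for the wrist camera it gives the pose at the moment of the call.
- env.sign_off(): hands the job in; it is judged then, once.
Trained networks look in the newest picture that a camera, given by its name, has taken for a name from the list of things; names that differ only in an ending like _2 or _b are one class to them, and where a whole thing is asked for, a point or a joint stands for the part that bears it (a point fixed in the world has none). Each returns a list of dicts, best first, with "conf" (0 to 1); they miss things now and then, are a little off and sometimes report something else, mostly with a low value. They report only what shows in the picture. A call takes as long as a camera call.
- boxes_of(camera, target): "location" ([column, row] in pixels, amid what is visible of it).
- masks_of(camera, target): "pixels" (420x560 bool, what is visible of it) and "location" ([column, row] in pixels, amid what is visible of it).
The state is a dict: "time_s": time; "qpos": joint angles; "joint_velocities": joint speeds; "effort": joint torques, N m; "tool_pos": TCP position; "tool_rot": TCP orientation; "force": force on the tool from outside, world axes, zero at the start; "wrist_torque": the same for the moment, N m; "grip_width": finger opening in m; "grasp_force": force on a finger pad.
Only numpy, scipy, OpenCV 4.12 (cv2) and the standard library are available. Lean on these libraries where they do the work, as an engineer would, in place of code of your own. Each camera call takes 0.05 s, during which the arm holds its last target. There are 200 camera calls.

## Working session

There is one attempt and no reset: what is moved stays moved. The work goes in short steps, Python scripts to look and compute and a tool call to move; the robot and the scene stay as the last step left them, time stands still between calls to the robot, and variables do not carry over. Pictures are saved under pics/ and viewed, at most 10 in all, crops included, and the job is handed in when it is done.

Besides the shell and the picture viewer there is one more tool, called by a JSON object that holds its "name" and its "arguments". apply_moves: Moves the arm, as the interface text tells. Shifts and turns lie within -1 to 1; 1 stands for 0.2 m of shift or 1.5 rad of turn. Its arguments: {"type":"object","properties":{"moves":{"type":"array","items":{"type":"array","items":{"type":"number","minimum":-1,"maximum":1}}},"grip_force":{"type":"number"}},"required":["moves"]}

```bash
mkdir -p pics
cat > h.py <<'E'
import numpy as np, cv2
from scipy.spatial.transform import Rotation as R
from cell import env, viewer, boxes_of, masks_of
E
python3 - <<'E'
from h import *
o=env.get_obs(); print({k:np.round(v,3) for k,v in o.items()})
for c in ["scene","top","wrist"]:
    im=viewer.read_camera(c); cv2.imwrite(f"pics/{c}0.png",im[:,:,::-1])
    print(c,viewer.get_calibration(c))
    if c!="wrist":
        for t in ["stand","lid","lid_bar","box","crank_grip","drill_case","tape_roll"]:
            print(t,[(np.round(d["location"]),round(d["conf"],2)) for d in boxes_of(c,t)[:3]])
a=cv2.imread("pics/scene0.png");b=cv2.imread("pics/top0.png")
E
```

```text
{'time_s': np.float64(0.0), 'qpos': array([76.609, 18.441, -4.016, 83.176,  1.294, 78.54 , -3.261]), 'joint_velocities': array([ 0.082, -0.005, -0.01 , -0.075, -0.072,  0.04 ,  0.025]), 'effort': array([-1.0000e-03, -4.9128e+01, -4.0400e-01, -3.1253e+01, -6.4000e-02,
        4.4000e-02,  0.0000e+00]), 'tool_pos': array([ 0.159, -0.63 ,  0.221]), 'tool_rot': array([-1.79888e+02,  5.00000e-03,  1.42010e+01]), 'force': array([-0.1  ,  0.144,  0.408]), 'wrist_torque': array([ 0.014, -0.051,  0.019]), 'grasp_force': np.float64(0.0), 'grip_width': np.float64(0.087)}
scene {'fov_y': 52.05515596920194, 'cx': 279.50558116398815, 'cy': 211.37649151070977, 'position': array([0.04901911, 0.54307214, 1.03022674]), 'orientation': array([  39.55280459,    0.88866004, -136.67452514])}
stand [(array([291., 261.]), 0.89)]
lid [(array([283., 230.]), 0.77)]
lid_bar [(array([278., 229.]), 0.71)]
box [(array([274., 235.]), 0.74), (array([158., 331.]), 0.34)]
crank_grip [(array([272., 233.]), 0.56)]
drill_case [(array([157., 329.]), 0.63)]
tape_roll []
top {'fov_y': 47.62773252064311, 'cx': 277.3834151016609, 'cy': 203.07126150531096, 'position': array([0.39156676, 0.01464098, 1.42556677]), 'orientation': array([  7.90633586,  -1.04668856, -89.85732465])}
stand [(array([253., 238.]), 0.72), (array([249., 211.]), 0.63)]
lid [(array([253., 218.]), 0.79)]
lid_bar [(array([404., 221.]), 0.2)]
box [(array([249., 214.]), 0.76)]
crank_grip [(array([250., 216.]), 0.62)]
drill_case [(array([130., 202.]), 0.94)]
tape_roll [(array([425., 212.]), 0.75)]
wrist {'fov_y': 65.44674129094004, 'cx': 275.3998211284987, 'cy': 206.50862257678483, 'position': array([ 0.22298601, -0.61516314,  0.3841902 ]), 'orientation': array([-1.40952630e+01, -6.94033387e-02, -7.58272572e+01])}
```

View pics/scene0.png

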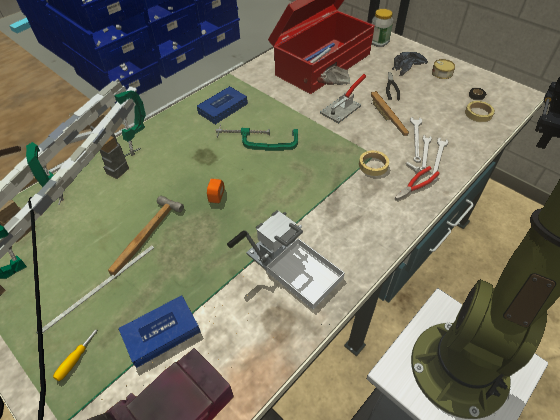

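View pics/top0.png

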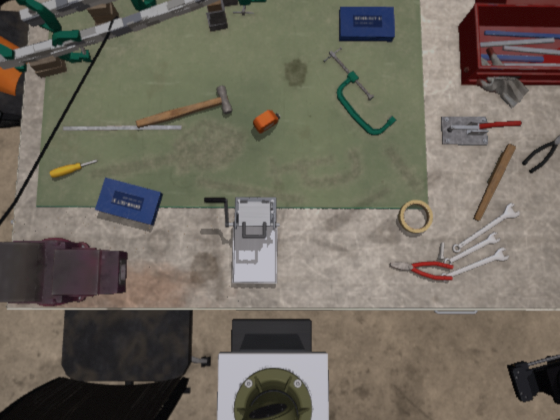

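The scene view shows the stand with its tray facing the robot at (300,265) and the crank at (238,240). In the top view the tray is at about (255,260), the lid at (253,215), the crank grip at (215,200), the case at (128,202) and the tape at (416,216). Next I'll zoom in on the stand in both views.

Run:
```python
import cv2,numpy as np
a=cv2.imread("pics/scene0.png")[200:320,215:355];b=cv2.imread("pics/top0.png")[185:295,190:290]
a=cv2.resize(a[:, :],None,fx=3,fy=3,interpolation=cv2.INTER_CUBIC);b=cv2.resize(b,None,fx=3.6,fy=3.6,interpolation=cv2.INTER_CUBIC)
c=np.zeros((400,800,3),np.uint8);c[:a.shape[0],:a.shape[1]]=a;c[:b.shape[0],430:430+b.shape[1]]=b
print(a.shape,b.shape);cv2.imwrite("pics/z.png",c)
```

```text
(360, 420, 3) (396, 360, 3)
```

View pics/z.png

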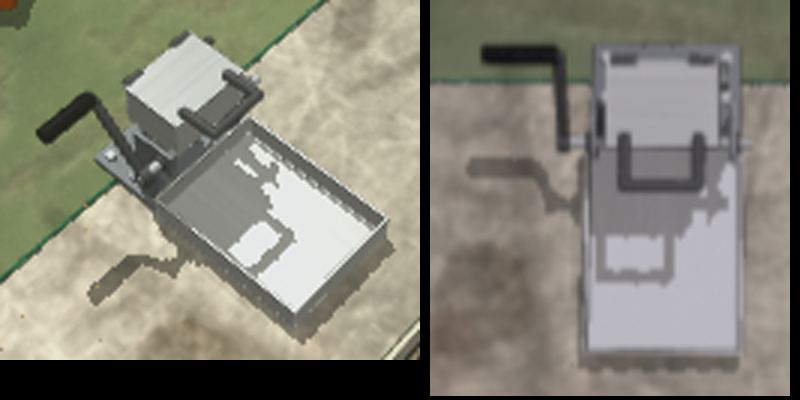

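```bash
cat >> h.py <<'E'
def proj(cal,P):
    f=210/np.tan(np.radians(cal["fov_y"]/2))
    q=R.from_euler("xyz",cal["orientation"],degrees=True).inv().apply(np.atleast_2d(P)-cal["position"])
    return np.c_[cal["cx"]+f*q[:,0]/-q[:,2], cal["cy"]-f*q[:,1]/-q[:,2]]
E
python3 - <<'E'
from h import *
from scipy.optimize import least_squares
S=lambda u,v:(215+u/3,200+v/3); T=lambda u,v:(190+(u-430)/3.6,185+v/3.6)
P=dict(bar=(-37,0,133),fl=(-165,65,30),fr=(-165,-65,30),grip=(60,110,145),gend=(60,138,145))
obs=[("top","bar",T(662,184)),("top","fl",T(586,350)),("top","fr",T(739,352)),("top","grip",T(520,54)),
("scene","bar",S(236,115)),("scene","fl",S(297,314)),("scene","fr",S(387,219)),("scene","grip",S(66,116))]
C={c:viewer.get_calibration(c) for c in("top","scene")}
def W(p,a): 
    return R.from_euler("z",a[2]).apply(np.array(p)/1e3)+[a[0],a[1],0]
def res(a): return np.concatenate([proj(C[c],W(P[n],a))[0]-o for c,n,o in obs])
for sel in (None,):
    r=least_squares(res,[.55,.05,0],loss="soft_l1"); print(r.x,np.degrees(r.x[2])); print(r.fun.reshape(-1,2).round(1))
a=r.x
for k in P: print(k,W(P[k],a).round(4))
E
```

```text
[ 0.51681587  0.05231304 -0.01329165] -0.7615556586920096
[[ 0.3  0.2]
 [-1.1  0.4]
 [ 1.4  0.6]
 [-0.2 -0.4]
 [ 0.2 -0.5]
 [-1.2 -0.2]
 [ 0.8 -0.3]
 [-0.6  0.6]]
bar [0.4798 0.0528 0.133 ]
fl [0.3527 0.1195 0.03  ]
fr [ 0.351  -0.0105  0.03  ]
grip [0.5783 0.1615 0.145 ]
gend [0.5786 0.1895 0.145 ]
```

Stand fit: origin (0.517, 0.052), yaw -0.8°, residuals around 1 px. That puts the bar at (0.480, 0.053, 0.133) and the grip at (0.578, 0.162, 0.145). I'll approach with the fingers closing along x.

{"name": "apply_moves", "arguments": {"moves": [[0.97, -0.97, -0.15, 0, 0, -0.87, 0.6], [0.97, -0.97, -0.15, 0, 0, -0.87, 0.6], [0.97, -0.97, -0.15, 0, 0, -0.87, 0.6], [0.97, -0.97, -0.15, 0, 0, -0.87, 0.6], [0.97, -0.97, -0.15, 0, 0, -0.87, 0.6], [0.97, -0.97, -0.15, 0, 0, -0.87, 0.6], [0.97, -0.97, -0.15, 0, 0, -0.87, 0.6], [0.97, -0.97, -0.15, 0, 0, -0.87, 0.6], [0.97, -0.97, -0.15, 0, 0, -0.87, 0.6], [0.97, -0.97, -0.15, 0, 0, -0.87, 0.6]]}}

```text
time_s: 1.85
tool_pos: [0.2999, -0.3945, 0.2528]
tool_rot: [180.0, 0.0, 89.0]
force: [0.2, -0.4, 0.1]
grip_width: 0.0529
grasp_force: 0.0
```

{"name": "apply_moves", "arguments": {"moves": [[1, 0.6, 0, 0, 0, 0, 0.6], [1, 0.6, 0, 0, 0, 0, 0.6], [1, 0.6, 0, 0, 0, 0, 0.6], [1, 0.6, 0, 0, 0, 0, 0.6], [1, 0.6, 0, 0, 0, 0, 0.6], [1, 0.6, 0, 0, 0, 0, 0.6]]}}

```text
time_s: 2.45
tool_pos: [0.4263, -0.1913, 0.2531]
tool_rot: [179.9, -0.0, 89.3]
force: [0.7, -0.4, -0.4]
grip_width: 0.0523
grasp_force: 0.0
```

{"name": "apply_moves", "arguments": {"moves": [[1, 0.3, 0, 0, 0, 0, 0.4], [1, 0.3, 0, 0, 0, 0, 0.4], [1, 0.3, 0, 0, 0, 0, 0.4], [1, 0.3, 0, 0, 0, 0, 0.4], [1, 0.3, 0, 0, 0, 0, 0.4], [1, 0.3, 0, 0, 0, 0, 0.4]]}}

```text
time_s: 3.05
tool_pos: [0.4873, 0.0034, 0.2526]
tool_rot: [180.0, 0.0, 89.1]
force: [0.6, -0.4, -0.1]
grip_width: 0.0347
grasp_force: 0.0
```

Run:
```python
from h import *
o=env.get_obs(); print(o["tool_pos"],o["tool_rot"],o["time_s"])
c=viewer.get_calibration("wrist"); im=viewer.read_camera("wrist"); cv2.imwrite("pics/w1.png",im[:,:,::-1]); print(c)
for t in["lid_bar","crank_grip"]:print(t,[(d["location"],d["conf"]) for d in boxes_of("wrist",t)[:2]])
a=[.5168,.0523]
for p in([.4798,.0528,.133],[.5783,.1615,.145],[.4801,.0808,.133],[.4795,.0248,.133]):print(proj(c,p))
```

```text
[0.48725204 0.00336938 0.25259768] [1.79996615e+02 4.64714203e-03 8.90778748e+01] 3.05
{'fov_y': 65.44674129094004, 'cx': 275.3998211284987, 'cy': 206.50862257678483, 'position': array([0.48772771, 0.06831979, 0.41419027]), 'orientation': array([-14.16456293,  -0.02983036,  -0.94899125])}
lid_bar [([325.8, 138.7], 0.84)]
crank_grip [([336.4, 127.4], 0.78)]
[[266.1604383  143.10560056]]
[[397.50154124 -10.10919815]]
[[265.7270894  108.58441315]]
[[266.57282578 175.95697182]]
```

View pics/w1.png

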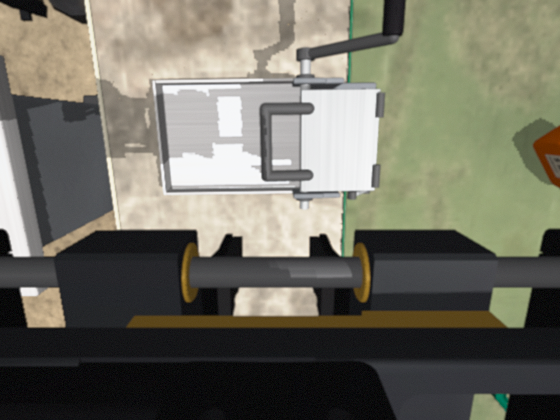

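The wrist view shows the bar centred at (266,142), with the prediction at (266,143), so the fit holds. I'll straddle the bar with the fingers about 17 mm apart.

{"name": "apply_moves", "arguments": {"moves": [[0.246, -0.04, 0, 0, 0, 0, 0.2], [0.246, -0.04, 0.2, 0, 0, 0, 0.2], [0.246, -0.04, 0.35, 0, 0, 0, 0.2], [0.246, -0.04, 0.45, 0, 0, 0, 0.2], [0.246, -0.04, 0.52, 0, 0, 0, 0.2], [0.246, -0.04, 0.59, 0, 0, 0, 0.2], [0.246, -0.04, 0.64, 0, 0, 0, 0.2], [0.246, -0.04, 0.67, 0, 0, 0, 0.2], [0.246, -0.04, 0.67, 0, 0, 0, 0.2]]}}

```text
time_s: 4.1
tool_pos: [0.4797, 0.0514, 0.1181]
tool_rot: [-180.0, -0.0, 89.0]
force: [-0.1, 0.4, -0.0]
grip_width: 0.0172
grasp_force: 0.0
```

{"name": "apply_moves", "arguments": {"moves": [[0, 0, 0, 0, 0, 0, 0], [0, 0, 0, 0, 0, 0, 0], [0, 0, 0, 0, 0, 0, 0], [0, 0, 0, 0, 0, 0, 0]], "grip_force": 6}}

```text
time_s: 4.5
tool_pos: [0.48, 0.0516, 0.119]
tool_rot: [180.0, 0.0, 89.0]
force: [-2.2, -0.6, 3.4]
grip_width: 0.0096
grasp_force: 6.0
```

{"name": "apply_moves", "arguments": {"moves": [[0, 0.006, -0.053, 0, 0, 0, 0], [0, 0.015, -0.095, 0, 0, 0, 0], [0, 0.028, -0.135, 0, 0, 0, 0], [0, 0.044, -0.173, 0, 0, 0, 0], [0, 0.063, -0.21, 0, 0, 0, 0], [0, 0.086, -0.246, 0, 0, 0, 0], [0, 0.112, -0.279, 0, 0, 0, 0], [0, 0.14, -0.31, 0, 0, 0, 0], [0, 0.171, -0.338, 0, 0, 0, 0], [0, 0.204, -0.364, 0, 0, 0, 0], [0, 0.24, -0.387, 0, 0, 0, 0], [0, 0.277, -0.406, 0, 0, 0, 0], [0, 0.316, -0.422, 0, 0, 0, 0], [0, 0.356, -0.434, 0, 0, 0, 0], [0, 0.396, -0.443, 0, 0, 0, 0], [0, 0.438, -0.449, 0, 0, 0, 0], [0, 0.438, -0.449, 0, 0, 0, 0]]}}

```text
time_s: 6.2
tool_pos: [0.5689, 0.0504, 0.2083]
tool_rot: [179.9, -0.1, 89.0]
force: [-0.3, 3.3, 3.3]
grip_width: 0.0099
grasp_force: 6.0
```

{"name": "apply_moves", "arguments": {"moves": [[0, 0.042, -0.002, 0, 0, 0, 0], [0, 0.084, 0, 0, 0, 0, 0], [0, 0.125, 0.005, 0, 0, 0, 0], [0, 0.167, 0.014, 0, 0, 0, 0], [0, 0.207, 0.027, 0, 0, 0, 0], [0, 0.245, 0.043, 0, 0, 0, 0], [0, 0.283, 0.062, 0, 0, 0, 0], [0, 0.318, 0.085, 0, 0, 0, 0], [0, 0.351, 0.11, 0, 0, 0, 0], [0, 0.382, 0.139, 0, 0, 0, 0], [0, 0.4, 0.157, 0, 0, 0, 0], [0, 0.4, 0.157, 0, 0, 0, 0]]}}

```text
time_s: 7.4
tool_pos: [0.6479, 0.048, 0.1761]
tool_rot: [-180.0, 0.0, 88.9]
force: [1.3, 0.2, -1.0]
grip_width: 0.0092
grasp_force: 6.0
```

{"name": "apply_moves", "arguments": {"moves": [[0, 0, 0, 0, 0, 0, 0.2], [0, 0, 0, 0, 0, 0, 0.2], [0, 0, -0.05, 0, 0, 0, 0.2], [0, 0, -0.15, 0, 0, 0, 0.2], [0, 0, -0.3, 0, 0, 0, 0.3], [0, 0, -0.4, 0, 0, 0, 0.3], [0, 0, -0.4, 0, 0, 0, 0.4]]}}

```text
time_s: 8.1
tool_pos: [0.6489, 0.0493, 0.2616]
tool_rot: [179.6, -0.0, 89.0]
force: [0.6, 0.6, 0.2]
grip_width: 0.0284
grasp_force: 0.0
```

Run:
```python
from h import *
o=env.get_obs(); print(o["tool_pos"],o["tool_rot"],o["force"])
a=viewer.read_camera("scene")[180:320,200:370]
viewer.read_camera("top");b=viewer.read_camera("top")[150:300,180:330]
a=cv2.resize(a,None,fx=2.3,fy=2.3,interpolation=2);b=cv2.resize(b,None,fx=2.6,fy=2.6,interpolation=2)
c=np.zeros((400,800,3),np.uint8);c[:a.shape[0],:a.shape[1]]=a;c[:b.shape[0],400:400+b.shape[1]]=b
cv2.imwrite("pics/z2.png",c[:,:,::-1])
```

```text
[0.64887268 0.04925521 0.26156842] [ 1.79643120e+02 -1.47393588e-02  8.89705931e+01] [0.59012238 0.56135383 0.21211588]
```

View pics/z2.png

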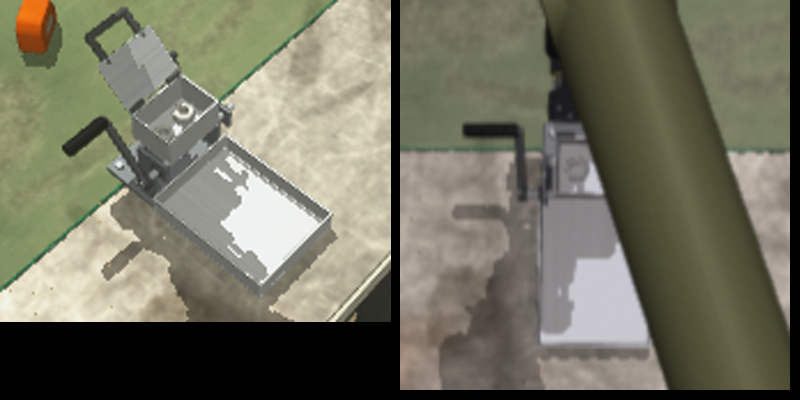

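The lid now stands right back with the nuts visible in the open box, and the bar is at crop (110,27). I'll check that against the 2.4 rad stop.

Run:
```python
from h import *
c=viewer.get_calibration("scene")
for th in(2.0,2.2,2.4):
    al=th+np.arctan2(6,96); l=np.hypot(96,6)
    s=np.array([59-l*np.cos(al),0,127+l*np.sin(al)])/1e3
    print(th,proj(c,R.from_euler("z",-.0133).apply(s)+[.5168,.0523,0]))
```

```text
2.0 [[253.99306511 189.3377976 ]]
2.2 [[250.03195401 189.02190634]]
2.4 [[246.89109504 189.93353542]]
```

Fully open (2.4 predicts (247,190); seen at (248,191)). Now to the crank.

{"name": "apply_moves", "arguments": {"moves": [[0.588, -0.364, 0, 0, 0, 0, 0.5], [0.588, -0.364, 0, 0, 0, 0, 0.5], [0.588, -0.364, 0, 0, 0, 0, 0.5], [0.588, -0.364, 0, 0, 0, 0, 0.5], [0.588, -0.364, 0.15, 0, 0, 0, 0.5], [0.588, -0.364, 0.3, 0, 0, 0, 0.5], [0.588, -0.364, 0.4, 0, 0, 0, 0.5], [0.588, -0.364, 0.5, 0, 0, 0, 0.5], [0.588, -0.364, 0.57, 0, 0, 0, 0.5], [0.588, -0.364, 0.63, 0, 0, 0, 0.5], [0.588, -0.364, 0.663, 0, 0, 0, 0.5], [0.588, -0.364, 0.663, 0, 0, 0, 0.5]]}}

```text
time_s: 9.45
tool_pos: [0.5764, 0.1671, 0.1235]
tool_rot: [-179.9, 0.0, 89.0]
force: [0.6, 0.3, 0.4]
grip_width: 0.0433
grasp_force: 0.0
```

{"name": "apply_moves", "arguments": {"moves": [[0, 0, 0, 0, 0, 0, 0], [0, 0, 0, 0, 0, 0, 0], [0, 0, 0, 0, 0, 0, 0], [0, 0, 0, 0, 0, 0, 0], [0, 0, 0, 0, 0, 0, 0]], "grip_force": 25}}

```text
time_s: 9.95
tool_pos: [0.5772, 0.1674, 0.1247]
tool_rot: [179.9, 0.0, 89.0]
force: [0.6, 0.4, 1.1]
grip_width: 0.015
grasp_force: 25.0
```

Run:
```python
import numpy as np
for a,b in((45,112),(112,190)):
    t=np.radians(np.linspace(a,b,20)[1:]);s=np.radians(a)
    print([[0,round(85*(np.cos(u)-np.cos(s))/200,3),round(-85*(np.sin(u)-np.sin(s))/200,3),0,0,0,0] for u in t])
```

```text
[[0, np.float64(-0.019), np.float64(-0.018), 0, 0, 0, 0], [0, np.float64(-0.039), np.float64(-0.035), 0, 0, 0, 0], [0, np.float64(-0.06), np.float64(-0.05), 0, 0, 0, 0], [0, np.float64(-0.082), np.float64(-0.064), 0, 0, 0, 0], [0, np.float64(-0.105), np.float64(-0.077), 0, 0, 0, 0], [0, np.float64(-0.129), np.float64(-0.088), 0, 0, 0, 0], [0, np.float64(-0.153), np.float64(-0.098), 0, 0, 0, 0], [0, np.float64(-0.178), np.float64(-0.106), 0, 0, 0, 0], [0, np.float64(-0.203), np.float64(-0.113), 0, 0, 0, 0], [0, np.float64(-0.229), np.float64(-0.118), 0, 0, 0, 0], [0, np.float64(-0.255), np.float64(-0.122), 0, 0, 0, 0], [0, np.float64(-0.281), np.float64(-0.124), 0, 0, 0, 0], [0, np.float64(-0.307), np.float64(-0.124), 0, 0, 0, 0], [0, np.float64(-0.333), np.float64(-0.123), 0, 0, 0, 0], [0, np.float64(-0.359), np.float64(-0.12), 0, 0, 0, 0], [0, np.float64(-0.385), np.float64(-0.116), 0, 0, 0, 0], [0, np.float64(-0.41), np.float64(-0.11), 0, 0, 0, 0], [0, np.float64(-0.435), np.float64(-0.103), 0, 0, 0, 0], [0, np.float64(-0.46), np.float64(-0.094), 0, 0, 0, 0]]
[[0, np.float64(-0.028
[... 338 characters left out ...]
.float64(0.125), 0, 0, 0, 0], [0, np.float64(-0.188), np.float64(0.149), 0, 0, 0, 0], [0, np.float64(-0.205), np.float64(0.175), 0, 0, 0, 0], [0, np.float64(-0.22), np.float64(0.201), 0, 0, 0, 0], [0, np.float64(-0.232), np.float64(0.229), 0, 0, 0, 0], [0, np.float64(-0.243), np.float64(0.258), 0, 0, 0, 0], [0, np.float64(-0.252), np.float64(0.287), 0, 0, 0, 0], [0, np.float64(-0.259), np.float64(0.316), 0, 0, 0, 0], [0, np.float64(-0.263), np.float64(0.347), 0, 0, 0, 0], [0, np.float64(-0.265), np.float64(0.377), 0, 0, 0, 0], [0, np.float64(-0.266), np.float64(0.407), 0, 0, 0, 0], [0, np.float64(-0.264), np.float64(0.438), 0, 0, 0, 0], [0, np.float64(-0.259), np.float64(0.468), 0, 0, 0, 0]]
```

{"name": "apply_moves", "arguments": {"moves": [[0, -0.019, -0.018, 0, 0, 0, 0], [0, -0.039, -0.035, 0, 0, 0, 0], [0, -0.06, -0.05, 0, 0, 0, 0], [0, -0.082, -0.064, 0, 0, 0, 0], [0, -0.105, -0.077, 0, 0, 0, 0], [0, -0.129, -0.088, 0, 0, 0, 0], [0, -0.153, -0.098, 0, 0, 0, 0], [0, -0.178, -0.106, 0, 0, 0, 0], [0, -0.203, -0.113, 0, 0, 0, 0], [0, -0.229, -0.118, 0, 0, 0, 0], [0, -0.255, -0.122, 0, 0, 0, 0], [0, -0.281, -0.124, 0, 0, 0, 0], [0, -0.307, -0.124, 0, 0, 0, 0], [0, -0.333, -0.123, 0, 0, 0, 0], [0, -0.359, -0.12, 0, 0, 0, 0], [0, -0.385, -0.116, 0, 0, 0, 0], [0, -0.41, -0.11, 0, 0, 0, 0], [0, -0.435, -0.103, 0, 0, 0, 0], [0, -0.46, -0.094, 0, 0, 0, 0], [0, -0.46, -0.094, 0, 0, 0, 0]]}}

```text
time_s: 11.95
tool_pos: [0.4867, 0.1683, 0.1448]
tool_rot: [179.7, 0.1, 88.9]
force: [1.8, -2.5, 6.1]
grip_width: 0.0151
grasp_force: 25.1
```

{"name": "apply_moves", "arguments": {"moves": [[0, -0.028, 0.012, 0, 0, 0, 0], [0, -0.055, 0.027, 0, 0, 0, 0], [0, -0.08, 0.043, 0, 0, 0, 0], [0, -0.105, 0.061, 0, 0, 0, 0], [0, -0.128, 0.081, 0, 0, 0, 0], [0, -0.15, 0.102, 0, 0, 0, 0], [0, -0.17, 0.125, 0, 0, 0, 0], [0, -0.188, 0.149, 0, 0, 0, 0], [0, -0.205, 0.175, 0, 0, 0, 0], [0, -0.22, 0.201, 0, 0, 0, 0], [0, -0.232, 0.229, 0, 0, 0, 0], [0, -0.243, 0.258, 0, 0, 0, 0], [0, -0.252, 0.287, 0, 0, 0, 0], [0, -0.259, 0.316, 0, 0, 0, 0], [0, -0.263, 0.347, 0, 0, 0, 0], [0, -0.265, 0.377, 0, 0, 0, 0], [0, -0.266, 0.407, 0, 0, 0, 0], [0, -0.264, 0.438, 0, 0, 0, 0], [0, -0.264, 0.46, 0, 0, 0, 0], [0, -0.264, 0.46, 0, 0, 0, 0]]}}

```text
time_s: 13.95
tool_pos: [0.4325, 0.1689, 0.0505]
tool_rot: [180.0, 0.1, 89.0]
force: [5.8, -3.7, -2.7]
grip_width: 0.0139
grasp_force: 25.1
```

Run:
```python
from h import *
o=env.get_obs(); print(o["tool_pos"],o["force"])
a=viewer.read_camera("scene")[180:320,200:370]
viewer.read_camera("top");b=viewer.read_camera("top")[150:300,180:330]
a=cv2.resize(a,None,fx=2.3,fy=2.3,interpolation=2);b=cv2.resize(b,None,fx=2.6,fy=2.6,interpolation=2)
c=np.zeros((400,800,3),np.uint8);c[:a.shape[0],:a.shape[1]]=a;c[:b.shape[0],400:400+b.shape[1]]=b
cv2.imwrite("pics/z3.png",c[:,:,::-1])
```

```text
[0.43253456 0.16892664 0.0504869 ] [ 5.75389109 -3.71305648 -2.74472115]
```

View pics/z3.png

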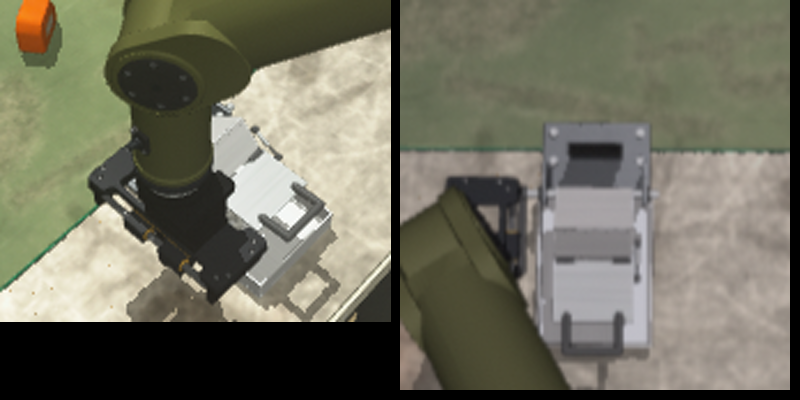

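The box is tipped over with the lid lying forward over the tray. I'll press a little further to confirm it has reached the stop.

{"name": "apply_moves", "arguments": {"moves": [[0, 0, 0.015, 0, 0, 0, 0], [0, 0, 0.03, 0, 0, 0, 0], [0, 0, 0.03, 0, 0, 0, 0], [0, 0, 0.03, 0, 0, 0, 0], [0, 0, 0.03, 0, 0, 0, 0]]}}

```text
time_s: 14.6
tool_pos: [0.4331, 0.1689, 0.045]
tool_rot: [179.9, 0.1, 88.9]
force: [5.6, -4.8, -0.7]
grip_width: 0.0133
grasp_force: 25.0
```

{"name": "apply_moves", "arguments": {"moves": [[0, 0, 0, 0, 0, 0, 0.5], [0, 0, 0, 0, 0, 0, 0.5], [0, 0, 0, 0, 0, 0, 0.5], [0, 0, 0, 0, 0, 0, 0.5], [0, 0, -0.1, 0, 0, 0, 0.5], [0, 0, -0.25, 0, 0, 0, 0.5], [0, 0, -0.45, 0, 0, 0, 0.5], [0, 0, -0.6, 0, 0, 0, 0.5], [0.3, 0, -0.7, 0, 0, 0, 0.5], [0.6, 0, -0.7, 0, 0, 0, 0.5], [0.6, 0, -0.7, 0, 0, 0, 0.5], [0.6, 0, -0.7, 0, 0, 0, 0.5]]}}

```text
time_s: 15.8
tool_pos: [0.4324, 0.2946, 0.1855]
tool_rot: [-179.9, -0.2, 89.4]
force: [-1.1, -0.3, 0.4]
grip_width: 0.0434
grasp_force: 0.0
```

Run:
```python
from h import *
o=env.get_obs(); print(o["tool_pos"],o["force"])
a=viewer.read_camera("wrist");w=viewer.get_calibration("wrist")
b=viewer.read_camera("top")[180:300,200:300]
for t in["nut_a_mid","box","crank_grip"]:print(t,[(d["location"],d["conf"]) for d in boxes_of("top",t)[:2]],[(d["location"],d["conf"]) for d in boxes_of("wrist",t)[:2]])
a=cv2.resize(a,(440,330));b=cv2.resize(b,None,fx=3.5,fy=3.5,interpolation=2)
c=np.zeros((430,800,3),np.uint8);c[:330,:440]=a;c[:420,445:795]=b
cv2.imwrite("pics/z4.png",c[:,:,::-1])
T=viewer.get_calibration("top")
for ph in(2.2,2.3,2.4,2.5):
    t=np.pi/4+ph; tb=np.arctan2(102,134)+ph; l=np.hypot(102,134)
    s=np.array([[85*np.cos(t),110,85+85*np.sin(t)],[l*np.cos(tb),0,85+l*np.sin(tb)]])/1e3
    P=R.from_euler("z",-.0133).apply(s)+[.5168,.0523,0]
    p=proj(T,P); q=proj(w,P)
    print(ph,((p-[200,180])*3.5+[445,0]).round(),(q*440/560).round())
```

```text
[0.43242108 0.29464448 0.1855009 ] [-1.13406466 -0.32105715  0.44471834]
nut_a_mid [([127.1, 200.0], 0.68), ([253.8, 265.3], 0.56)] []
box [([250.6, 248.3], 0.72)] [([277.8, 313.1], 0.58)]
crank_grip [([253.3, 250.3], 0.92)] []
2.2 [[497. 257.]
 [633. 360.]] [[220. 275.]
 [149. 384.]]
2.3 [[499. 259.]
 [633. 364.]] [[219. 271.]
 [149. 368.]]
2.4 [[500. 259.]
 [634. 367.]] [[219. 266.]
 [151. 354.]]
2.5 [[501. 258.]
 [635. 367.]] [[219. 261.]
 [154. 342.]]
```

View pics/z4.png

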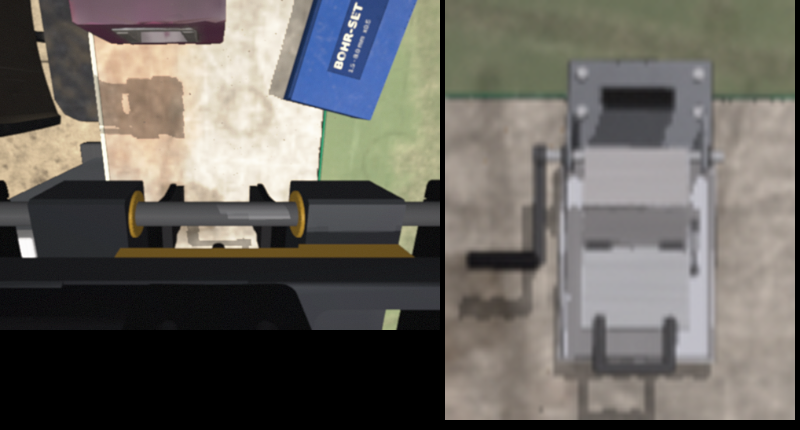

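Run:
```python
from h import *
a=viewer.read_camera("scene")[200:330,215:365]
for t in["nut_a_mid","lid_bar"]:print(t,[(d["location"],d["conf"]) for d in boxes_of("scene",t)[:3]])
cv2.imwrite("pics/z5.png",cv2.resize(a,None,fx=4.5,fy=4.5,interpolation=2)[:,:,::-1])
T=viewer.get_calibration("scene")
for ph in(2.2,2.3,2.4,2.5):
    t=np.pi/4+ph; tb=np.arctan2(102,134)+ph; l=np.hypot(102,134)
    s=np.array([[85*np.cos(t),110,85+85*np.sin(t)],[l*np.cos(tb),0,85+l*np.sin(tb)]])/1e3
    P=R.from_euler("z",-.0133).apply(s)+[.5168,.0523,0]
    print(ph,((proj(T,P)-[215,200])*4.5).round())
```

```text
nut_a_mid [([296.8, 277.0], 0.55)]
lid_bar [([312.5, 265.7], 0.6)]
2.2 [[281. 373.]
 [523. 298.]]
2.3 [[282. 382.]
 [526. 318.]]
2.4 [[282. 390.]
 [527. 336.]]
2.5 [[282. 396.]
 [526. 353.]]
```

View pics/z5.png

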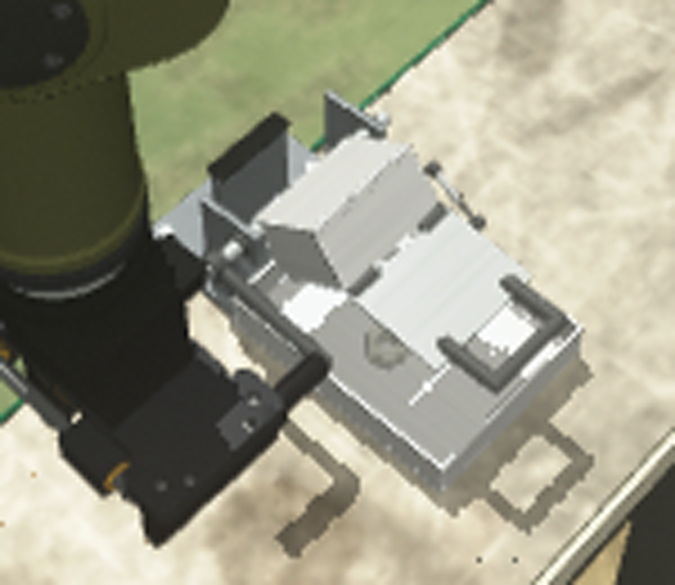

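The bar is at crop (533,352), which matches 2.5 with the lid fully open, and one nut lies in the tray at (383,348). The other is hidden under the lid. I'll press the crank down from above with shut fingers to make sure of the stop.

{"name": "apply_moves", "arguments": {"moves": [[-0.3, 0, 0, 0, 0, 0, 0], [-0.63, 0, 0, 0, 0, 0, 0], [-0.63, 0, 0, 0, 0, 0, 0], [-0.63, 0, 0, 0, 0, 0, 0], [-0.63, 0, 0.15, 0, 0, 0, 0], [-0.63, 0, 0.3, 0, 0, 0, 0], [-0.63, 0, 0.4, 0, 0, 0, 0], [-0.63, 0, 0.46, 0, 0, 0, 0], [-0.63, 0, 0.49, 0, 0, 0, 0], [-0.63, 0, 0.51, 0, 0, 0, 0], [-0.63, 0, 0.525, 0, 0, 0, 0], [-0.63, 0, 0.53, 0, 0, 0, 0], [-0.63, 0, 0.53, 0, 0, 0, 0]]}}

```text
time_s: 17.65
tool_pos: [0.4326, 0.1646, 0.0809]
tool_rot: [180.0, 0.0, 89.0]
force: [-4.4, -1.1, 10.5]
grip_width: 0.0003
grasp_force: 5.2
```

10.5 N at z = 0.081 means the crank is at its stop. I'll back off and tilt the wrist camera to look under the lid.

{"name": "apply_moves", "arguments": {"moves": [[0, 0, -0.1, 0, 0, 0, 0], [0, 0, -0.3, 0, 0, 0, 0], [0, 0, -0.5, 0, 0, 0, 0], [0.1, 0, -0.6, 0, 0, 0, 0], [0.28, 0, -0.6, 0, -0.1, 0, 0], [0.28, 0, -0.6, 0, -0.2, 0, 0], [0.28, 0, -0.6, 0, -0.3, 0, 0], [0.28, 0, -0.6, 0, -0.4, 0, 0], [0.28, 0, -0.6, 0, -0.465, 0, 0], [0.28, 0, -0.6, 0, -0.465, 0, 0], [0.28, 0, -0.6, 0, -0.465, 0, 0]]}}

```text
time_s: 18.75
tool_pos: [0.4325, 0.2213, 0.1983]
tool_rot: [-179.8, 39.9, 89.2]
force: [-0.5, -0.3, 0.5]
grip_width: 0.0003
grasp_force: 0.0
```

Run:
```python
from h import *
o=env.get_obs(); print(o["tool_pos"],o["tool_rot"])
a=viewer.read_camera("wrist");w=viewer.get_calibration("wrist");print(w["position"],w["orientation"],proj(w,[.44,.052,.01]))
print([(d["location"],d["conf"]) for d in boxes_of("wrist","nut_a_mid")[:4]])
cv2.imwrite("pics/z6.png",a[:,:,::-1])
viewer.read_camera("top");viewer.read_camera("scene")
print([(d["location"],d["conf"]) for d in boxes_of("top","nut_a_mid")[:4]],[(d["location"],d["conf"]) for d in boxes_of("scene","nut_a_mid")[:4]])
```

```text
[0.43251549 0.22129139 0.19827919] [-179.84076444   39.87823342   89.2019292 ]
[0.43552898 0.37352057 0.2809636 ] [-5.40044836e+01 -4.50553530e-02 -1.08369366e+00] [[283.45814597 182.84968182]]
[([285.9, 171.2], 0.58)]
[] []
```

View pics/z6.png

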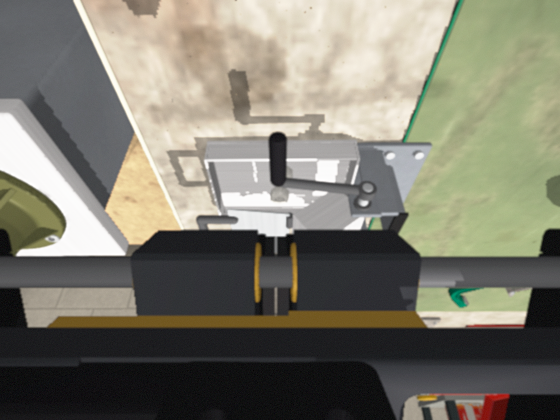

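One nut is near (280,190). The second isn't visible from this side, so I'll look from the other side.

{"name": "apply_moves", "arguments": {"moves": [[-0.2, 0, 0, 0, 0.1, 0, 0], [-0.4, 0, 0, 0, 0.2, 0, 0], [-0.6, 0, 0, 0, 0.3, 0, 0], [-0.78, 0, 0, 0, 0.4, 0, 0], [-0.78, 0, 0, 0, 0.465, 0, 0], [-0.78, 0, 0, 0, 0.465, 0, 0]]}}

```text
time_s: 19.65
tool_pos: [0.4322, 0.0985, 0.3021]
tool_rot: [179.6, 1.0, 88.7]
force: [-0.3, -0.3, -2.5]
grip_width: 0.0002
grasp_force: 0.0
```

{"name": "apply_moves", "arguments": {"moves": [[-0.25, 0, 0, 0, 0, 0, 0], [-0.5, 0, 0, 0, 0, 0, 0], [-0.75, 0, 0, 0, 0, 0, 0], [-1, 0, 0, 0, 0, 0, 0], [-1, 0, 0, 0, 0, 0, 0], [-1, 0, 0, 0, 0, 0, 0]]}}

```text
time_s: 20.25
tool_pos: [0.4266, -0.1008, 0.3032]
tool_rot: [-179.9, 1.0, 88.7]
force: [0.3, 0.3, -0.1]
grip_width: 0.0005
grasp_force: 0.0
```

{"name": "apply_moves", "arguments": {"moves": [[-0.25, 0, 0, 0, 0.1, 0, 0], [-0.25, 0, 0, 0, 0.2, 0, 0], [-0.25, 0, 0.2, 0, 0.3, 0, 0], [-0.25, 0, 0.4, 0, 0.4, 0, 0], [-0.25, 0, 0.6, 0, 0.5, 0, 0], [-0.25, 0, 0.8, 0, 0.58, 0, 0], [-0.25, 0, 0.8, 0, 0.58, 0, 0], [-0.25, 0, 0.8, 0, 0.58, 0, 0]]}}

```text
time_s: 21.05
tool_pos: [0.4262, -0.1509, 0.1444]
tool_rot: [-179.7, -49.0, 88.8]
force: [0.9, 0.3, 1.8]
grip_width: 0.0005
grasp_force: 0.0
```

Run:
```python
from h import *
o=env.get_obs(); print(o["tool_pos"],o["tool_rot"])
a=viewer.read_camera("wrist");w=viewer.get_calibration("wrist");p=proj(w,[.44,.052,.01])[0];print(w["position"],p)
print([(d["location"],d["conf"]) for d in boxes_of("wrist","nut_a_mid")[:4]])
v=viewer.read_camera("scene");print([(d["location"],d["conf"]) for d in boxes_of("scene","nut_a_mid")[:4]])
x,y=int(p[0]),int(p[1]);a=a[max(0,y-110):y+110,max(0,x-140):x+140];s=v[200:330,215:365]
A=cv2.resize(a,(480,int(480*a.shape[0]/a.shape[1])),interpolation=2);B=cv2.resize(s,(320,277),interpolation=2)
c=np.zeros((480,800,3),np.uint8);c[:A.shape[0],:480]=A;c[:277,480:]=B;cv2.imwrite("pics/z7.png",c[:,:,::-1])
```

```text
[ 0.42616992 -0.15088551  0.14442183] [-179.72113716  -48.99091512   88.8039785 ]
[ 0.42544647 -0.23052035  0.30327381] [282.99987718 152.16993006]
[([280.1, 141.5], 0.56)]
[([312.9, 264.4], 0.5)]
```

View pics/z7.png

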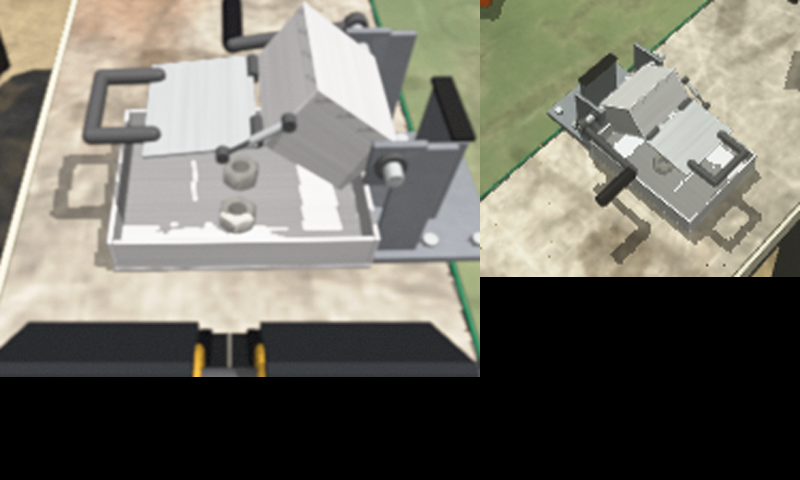

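Both nuts lie in the tray, at crop (240,172) and (237,213). The box is tipped over, the lid is fully open, and the robot is clear of everything.

```bash
python3 -c "
from cell import env
print(env.sign_off())"
```

```text
the job is handed in; nothing more can be done
None
```

I opened the lid fully past its detent, then tipped the box to its stop by the crank; both nuts are in the tray, the lid is still open, and the job was handed in at about 21 s with the arm clear (I never moved near the drill case or tape roll, but took no final check of them).

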